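# Put the blue hone back in its slot

### The arm

A 7-joint arm with a two-finger parallel gripper is mounted at the origin on the work surface. World frame = base frame: x ahead of the robot, y to its left, z up, the work surface at z = 0. Lengths are in m, angles in rad, forces in N, time in s.
With the tool pointing down it reaches from about 0.4 to 0.85 m from the base axis. Payload 4.5 kg.
Tool frame: the origin (TCP) lies at the very end of the fingers, on their centre line; the grasp point (between the pads) lies 19 mm behind it; z points along the fingers, x is the direction in which the jaws open and shut, and the axes are right-handed (so a half turn about z gives the same grasp; the last joint's range is limited). The gripper opens to 88 mm and grips with 3 to 60 N. Pads are 18 mm wide; open, the fingers measure 123 mm over their backs; the gripper's body (75 mm by 187 mm) begins 45 mm behind the grasp point.
Start: joints at [-1.162, 0.689, -0.195, 1.565, 0.157, 0.902, -0.215], TCP at [0.229, 0.582, 0.239] pointing down, gripper open.
Joint ranges: [-3.01, 3.01], [-0.46, 2.08], [-1.47, 1.51], [0.13, 2.56], [-1, 4.14], [0.04, 2.09], [-2.66, 2.66]. Speed limits (rad/s): [2.57, 2.57, 3.14, 3.14, 3.14, 3.14, 3.14].

### API

Orientations are given as a unit quaternion [x, y, z, w].
In Python, from plant import * gives the robot as it stands.
- The arm moves only by the tool apply_moves, never from a script. Its argument "series" is a list of rows, each an object of numbers: "x", "y", "z": the shift along the tool's x, y, z in units of 80 cm (1.0 is 80 cm); "wx", "wy", "wz": the turn, a rotation vector about the tool's x, y, z in units of pi rad (1.0 is pi rad); "fingers": the opening, from -1 (shut) to 1 (fully open), so that 0 is half open. In form: [{"x": .., "y": .., "z": .., "wx": .., "wy": .., "wz": .., "fingers": ..}, ...]. A call has 1 to 8 rows; each row shifts and turns the pose as measured when the row begins, along the tool's axes as they then stand; what a row does not reach is not made up. A row lasts 1/8 s, in which the tool goes at most 62.5 mm and 10.7 degrees, less where a joint would pass 70% of its speed; a pose out of reach is approached as far as the arm can. A call with a number of a shift or a turn outside -1 to 1 is refused whole. A call with a gripper value outside its range is refused whole. The fingers move at their own pace and stop on an object; "force" is the grip in N (left out, the last holds). Time passes only in rows, so rows that do not move let the fingers close. It gives the time, the measured TCP pose, the force and the opening at its end, in the units of the state.
- get_state(): the state, without advancing time (a new reading comes with each control period).
- snapshot(name): name is "scene" or "top"; returns (picture, depth): 400x640x3 uint8, red, green, blue; 400x640 float32, m along the optical axis (not along the pixel's ray), 0 where there is no reading.
- camera_model(name): a dict with "camera_matrix" (3x3 intrinsics, pixels), "world_from_camera" (4x4, takes a point from camera to world coordinates). Camera axes: x right, y up, looking along -z (the intrinsics and any distortion apply to the point x, -y, -z); pixel columns grow to the right and rows downward; lengths in m; the calibration is good to about 2 mm. A picture is of the moment at which its call begins. camera_model takes no time and is no camera call.
- finish_job(): hands the job in, once; it reports no verdict.
The state is a dict: "clock": time; "q": joint angles; "qd": joint speeds; "joint_torque": joint torques, N m; "tool_pos": TCP position; "eef_rot": TCP orientation; "contact_force": force on the tool from outside, world axes, zero at the start; "moment": the same for the moment, N m; "opening": opening from 0.0 (shut) to 1.0 (fully open).
Only numpy, scipy, OpenCV 4.12 (cv2) and the standard library are available. Lean on these libraries where they do the work, as an engineer would, in place of code of your own. Each camera call takes 0.05 s, during which the arm holds its last target. There are 200 camera calls.

### The job

I have finished with the blue hone plate that leans in its wooden stand: put it away standing upright on its edge, fully down in the blue slot of the black sorter. Lower it all the way in before you let go, and leave the red and the yellow hones where they are.

Things in the scene. Friction and masses are not known exactly. Their poses are not given: they have to be found in the camera images.
- blue_hone: Blue plate 10 mm thick (its x) x 70 wide (y) x 90 tall (z, to its top edge), grey abrasive on one face, 0.11 to 0.23 kg. Origin: centre of its bottom edge. Starts leaning 20 degrees from upright, top towards the robot, loose in the groove of a fixed wooden stand; the groove covers its lowest 30 mm, above that both faces are free to grip. Lift it out along its own z.
- blue_slot: Blue-lipped slot of a fixed black 3-slot sorter (blue, red, yellow in any order, 75 mm apart, parallel). Origin: middle of its underside; x along the slot (the hone's width goes along it), y across, z up. Floor 4 mm above the origin; inside 14 mm wide, 100 long between 20 mm high end stops; above 30 mm blue lips flare to a 31 mm wide mouth at 48 mm.
- red_hone: Red hone plate, same size and axes as the blue one, leaning in the same way in a second like stand; not to be moved.
- yellow_hone: Yellow hone plate, same size and axes, already standing upright in the yellow slot of the sorter; not to be moved.
Not all that is in view belongs to the job. What is shaped like the blue_hone but turquoise is not meant.

How it is judged:
At the end, for the whole second after the job is handed in: The blue hone stands at rest in the blue slot, within 11 degrees of upright, its bottom edge within 6 mm of the slot's floor and within 20 mm of the slot's middle along it and 10 mm across, in line with the slot to 14 degrees; the red and yellow hones are within 30 mm of where they began (x of blue_hone in the frame of blue_slot between -0.02 and 0.02 m and y of blue_hone in the frame of blue_slot between -0.01 and 0.01 m and z of blue_hone in the frame of blue_slot below 0.01 m and angle between blue_hone's own z axis and vertical below 0.2 rad and angle between the y axis of blue_hone and the x axis of blue_slot, either way round below 0.25 rad and linear speed of blue_hone below 0.02 m/s and distance of each of red_hone, yellow_hone from where it was at the start of the episode below 0.03 m); the robot touches nothing.
It fails at once if the blue hone is let go over the slot with its bottom edge still more than 30 mm above the slot's floor (horizontal distance between blue_hone and blue_slot below 0.05 m and z of blue_hone in the frame of blue_slot above 0.034 m and contact force between blue_hone and the fingers below 0.05 N).
It fails at once if the red hone is moved more than 30 mm (distance of red_hone from where it was at the start of the episode above 0.03 m).
It fails at once if the yellow hone is moved more than 30 mm (distance of yellow_hone from where it was at the start of the episode above 0.03 m).
It also fails if it takes over 35 s, if anything falls off the work surface, if the arm or the gripper's body presses on something with over 40 N, if the wrist force passes 120 N, or if a joint passes its speed limit or range.

## Working session

There is one attempt and no reset: what is moved stays moved. The work goes in short steps, Python scripts to look and compute and a tool call to move; the robot and the scene stay as the last step left them, time stands still between calls to the robot, and variables do not carry over. Pictures are saved under pics/ and viewed, about 8 in all and at most 12, crops included, and the job is handed in when it is done.

Besides the shell and the picture viewer there is one more tool, called after "Emit:" in YAML: its name, and indented under it one key for each argument. apply_moves: Moves the arm, as the interface text tells. Its arguments: {"type":"object","properties":{"series":{"type":"array","items":{"type":"object","properties":{"x":{"type":"number"},"y":{"type":"number"},"z":{"type":"number"},"wx":{"type":"number"},"wy":{"type":"number"},"wz":{"type":"number"},"fingers":{"type":"number"}}}},"force":{"type":"number"}},"required":["series"]}

```bash
mkdir -p pics
cat > h.py <<'E'
from plant import *
import numpy as np, cv2
def snap(n,f):
    p,d=snapshot(n); np.savez(f'pics/{f}.npz',p=p,d=d); cv2.imwrite(f'pics/{f}.png',p[:,:,::-1]); return p,d
def world(n,d):
    m=camera_model(n); K=np.array(m["camera_matrix"]);T=np.array(m["world_from_camera"])
    v,u=np.mgrid[:d.shape[0],:d.shape[1]]
    x=(u-K[0,2])/K[0,0]*d; y=(v-K[1,2])/K[1,1]*d
    return np.stack([x,-y,-d],-1)@T[:3,:3].T+T[:3,3]
E
python3 - <<'E'
from h import *
print(get_state())
for n in("scene","top"):
    print(camera_model(n)); snap(n,n+"0")
E
```

```text
{'clock': 0.0, 'q': array([-1.16218561,  0.68997434, -0.19451038,  1.56633468,  0.15729547,
        0.90250314, -0.21508405]), 'qd': array([ 0.00028695, -0.00183387,  0.0007448 , -0.00014553,  0.00093181,
       -0.000111  ,  0.00167575]), 'joint_torque': array([-2.11722846e-05, -5.27544487e+01, -1.26680251e+00, -1.53427345e+01,
       -5.26581611e-02,  6.60146514e-03,  1.82048825e-04]), 'tool_pos': array([0.22862693, 0.58100551, 0.23791846]), 'eef_rot': array([ 8.26440600e-01,  5.63023177e-01, -7.16211783e-04,  5.68303403e-04]), 'contact_force': array([0.43818661, 0.10083659, 0.32656406]), 'moment': array([-0.04240244, -0.01144141, -0.02525891]), 'opening': 1.000547542743422}
{'camera_matrix': array([[410.94025295,   0.        , 312.79000909],
       [  0.        , 410.94025295, 205.06301377],
       [  0.        ,   0.        ,   1.        ]]), 'world_from_camera': array([[-0.87999625, -0.35816856,  0.31196455,  0.84060715],
       [ 0.47482527, -0.6465644 ,  0.59707239,  0.64684424],
       [-0.01214739,  0.67355012,  0.73904173,  0.8453664 ],
       [ 0.        ,  0.        ,  0.        ,  1.        ]])}
{'camera_matrix': array([[401.05049968,   0.        , 319.32169244],
       [  0.        , 401.05049968, 193.5335548 ],
       [  0.        ,   0.        ,   1.        ]]), 'world_from_camera': array([[-0.02121809,  0.99431627, -0.10433092,  0.4167487 ],
       [-0.99940471, -0.02393387, -0.0248476 , -0.01114992],
       [-0.02720341,  0.1037416 ,  0.99423219,  1.11731598],
       [ 0.        ,  0.        ,  0.        ,  1.        ]])}
```

View pics/scene0.png

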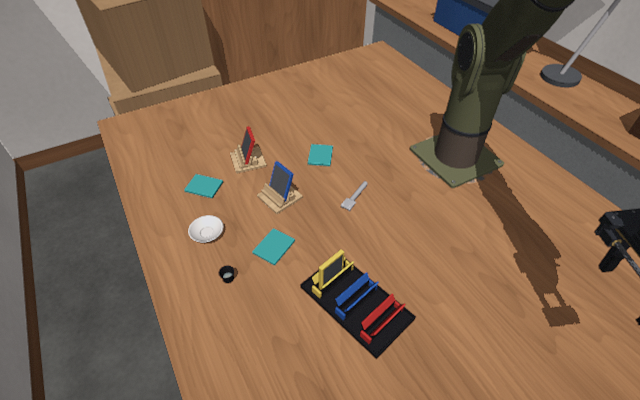

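View pics/top0.png

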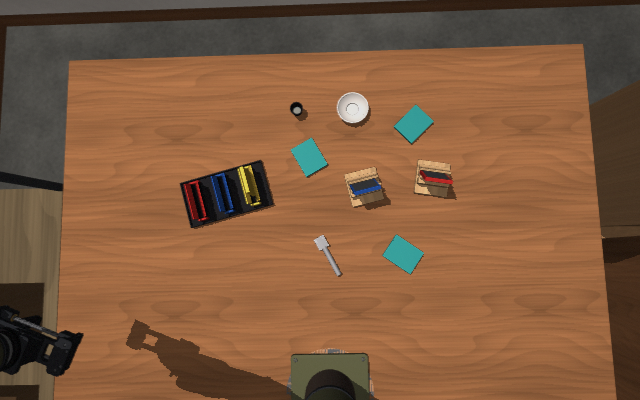

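The scene view shows the blue hone leaning at about (281,182) and the red one at (247,146). The sorter is at about (357,300), with yellow (filled), blue and red slots. In the top view the blue hone is at (366,188), the red at (435,178), the blue slot at (222,195) and the yellow hone at (249,186).

Candidates for the hone meant: the blue one in its stand at top (366,188), and three turquoise plates lying flat at (310,158), (413,124) and (403,254). Only the first is blue and leans in a stand. I'll confirm it in a crop and measure.

Run:
```python
from h import *
ims=[]
for n,boxes in (("scene",[(250,150,315,215),(300,240,420,355)]),("top",[(335,155,400,220),(175,150,280,235)])):
    z=np.load(f'pics/{n}0.npz'); p,d=z['p'],z['d']; W=world(n,d)
    hsv=cv2.cvtColor(p,cv2.COLOR_RGB2HSV)
    print(n,"table z",np.median(W[300:330,300:330,2]) if n=="top" else np.median(W[330:380,220:260,2]))
    m=((hsv[...,0]>105)&(hsv[...,0]<128)&(hsv[...,1]>120)&(hsv[...,2]>50)).astype(np.uint8)
    k,l,s,c=cv2.connectedComponentsWithStats(m)
    for i in range(1,k):
        if s[i,4]>15:
            P=W[(l==i)]; print(n,s[i],"mean",P.mean(0).round(4),"min",P.min(0).round(4),"max",P.max(0).round(4))
    for x0,y0,x1,y1 in boxes: ims.append(cv2.resize(p[y0:y1,x0:x1,::-1],(390,290),interpolation=cv2.INTER_CUBIC))
cv2.imwrite('pics/crop0.png',np.vstack([np.hstack(ims[:2]),np.hstack(ims[2:])]))
```

```text
scene table z -0.0008977713719280911
scene [ 434    0   54   35 1165] mean [-0.5489 -0.644   0.0834] min [-0.57   -0.7847  0.0038] max [0.8406 0.6468 0.8454]
scene [275 162  18  39 152] mean [ 0.5371 -0.0876  0.0851] min [ 0.52   -0.1382  0.0259] max [ 0.5533 -0.0648  0.1082]
scene [335 273  43  48 616] mean [0.5495 0.275  0.043 ] min [0.479  0.2246 0.0046] max [0.8406 0.6468 0.8454]
top table z 0.0003457945316680533
top [210 172  24  42 399] mean [0.5382 0.2804 0.0485] min [ 0.4167 -0.0111  0.0041] max [0.6007 0.3243 1.1173]
top [350 179  31  16 146] mean [ 0.5331 -0.1037  0.0983] min [ 0.5195 -0.1398  0.0407] max [ 0.5655 -0.0674  0.1109]
```

View pics/crop0.png

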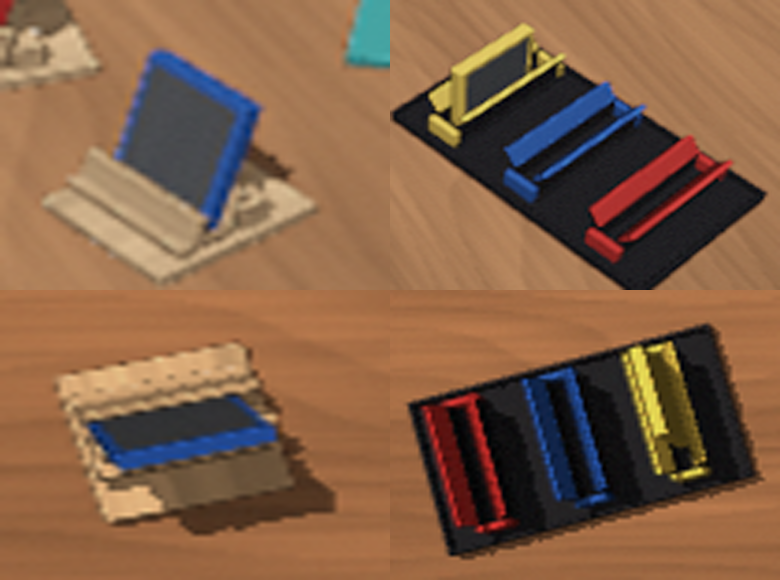

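The crop confirms the blue-rimmed plate with the grey face, leaning in the stand. The middle slot of the sorter is blue and empty, and the outer ones are yellow (filled) and red. Next I'll fit the plate's plane and edges, and the slot's line.

Run:
```python
from h import *
def fit(n):
    z=np.load(f'pics/{n}0.npz'); p,d=z['p'],z['d']; W=world(n,d); hsv=cv2.cvtColor(p,cv2.COLOR_RGB2HSV).astype(int)
    H,S,V=hsv[...,0],hsv[...,1],hsv[...,2]
    near=(np.abs(W[...,0]-.54)<.06)&(np.abs(W[...,1]+.1)<.07)&(W[...,2]>.042)&(W[...,2]<.13)
    P=W[near&(((S<110)&(V<110))|((H>105)&(H<128)))]
    # face plane, robust
    rng=np.random.default_rng(0);best=None
    for _ in range(500):
        a,b,c=P[rng.choice(len(P),3,False)]; nn=np.cross(b-a,c-a); L=np.linalg.norm(nn)
        if L<1e-5: continue
        nn/=L; k=np.abs((P-a)@nn)<.002
        if best is None or k.sum()>best.sum(): best=k
    Q=P[best]; c=Q.mean(0); nn=np.linalg.svd(Q-c)[2][2]; nn*=np.sign(nn[2])
    print(n,"hone pts",len(P),len(Q),"face n",nn.round(3),"tilt from vert",np.degrees(np.arcsin(nn[2])).round(1),"yaw",np.degrees(np.arctan2(nn[1],nn[0])).round(1),"c",c.round(4))
    yv=np.cross([0,0,1],nn);yv/=np.linalg.norm(yv);up=np.cross(nn,yv)
    e=(Q-c)@np.c_[yv,up]; lo,hi=np.percentile(e,1,0),np.percentile(e,99,0)
    print("  y extent",lo[0].round(4),hi[0].round(4),"up extent",lo[1].round(4),hi[1].round(4))
    topc=c+yv*(lo[0]+hi[0])/2+up*hi[1]; print("  face top-mid",topc.round(4),"centre bottom",(topc-up*.09-nn*.005).round(4))
    # slot
    m=(H>105)&(H<128)&(S>120)&(V>50)&(np.abs(W[...,0]-.54)<.09)&(np.abs(W[...,1]-.28)<.06)&(W[...,2]<.06)
    R=W[m&(W[...,2]>.03)][:,:2].astype(np.float32); r=cv2.minAreaRect(R); print("  slot lips rect",r, len(R))
    R=W[m&(W[...,2]>.002)][:,:2].astype(np.float32); r=cv2.minAreaRect(R); print("  slot all rect",r, len(R))
    for hn,(a,b) in dict(y=(22,33),r=(-1,5)).items():
        mm=(H>a)&(H<b)&(S>150)&(V>90)&(np.abs(W[...,0]-.54)<.1)&(W[...,1]>.15)&(W[...,1]<.4)&(W[...,2]>.03)&(W[...,2]<.06)
        R=W[mm][:,:2].astype(np.float32); print("  ",hn,cv2.minAreaRect(R),len(R))
    mm=(V<45)&(np.abs(W[...,0]-.54)<.12)&(W[...,1]>.12)&(W[...,1]<.45)&(W[...,2]<.012)&(W[...,2]>.001)
    if mm.sum()>50:
        print("   base",cv2.minAreaRect(W[mm][:,:2].astype(np.float32)),np.median(W[mm][:,2]))
fit("top");fit("scene")
```

```text
top hone pts 299 222 face n [0.899 0.211 0.383] tilt from vert 22.5 yaw 13.2 c [ 0.5432 -0.1038  0.0812]
  y extent -0.0338 0.0342 up extent -0.04 0.0317
  face top-mid [ 0.5313 -0.1064  0.1105] centre bottom [ 0.5604 -0.0996  0.0254]
  slot lips rect ((0.5390533208847046, 0.27763107419013977), (0.10653441399335861, 0.03825530782341957), 14.734110832214355) 313
  slot all rect ((0.5410354137420654, 0.2851528227329254), (0.11626115441322327, 0.051813095808029175), 14.757588386535645) 393
   y ((0.5584045648574829, 0.2055482417345047), (0.1075533926486969, 0.037071093916893005), 15.128660202026367) 80
   r ((0.5198066830635071, 0.34945422410964966), (0.10064572840929031, 0.03917834535241127), 14.29004192352295) 196
   base ((0.5395905375480652, 0.2769339084625244), (0.1294841766357422, 0.23589856922626495), 14.772589683532715) 0.008372875129604385
scene hone pts 508 385 face n [0.905 0.219 0.365] tilt from vert 21.4 yaw 13.6 c [ 0.5475 -0.1023  0.0748]
  y extent -0.035 0.0336 up extent -0.0346 0.0341
  face top-mid [ 0.5356 -0.1059  0.1066] centre bottom [ 0.563  -0.0993  0.021 ]
  slot lips rect ((0.5429312586784363, 0.27702295780181885), (0.0999811515212059, 0.03938957303762436), 14.066766738891602) 469
  slot all rect ((0.5407029986381531, 0.26628509163856506), (0.12119308114051819, 0.05754324048757553), 15.550582885742188) 614
   y ((0.5607980489730835, 0.20624326169490814), (0.10127341747283936, 0.03751487657427788), 11.81391429901123) 73
   r ((0.525055468082428, 0.34932172298431396), (0.10330554842948914, 0.038582198321819305), 15.476503372192383) 461
   base ((0.5419960618019104, 0.27675503492355347), (0.1325874924659729, 0.23569399118423462), 14.89034652709961) 0.007232635753826933
```

```bash
cat >> h.py <<'E'
from scipy.spatial.transform import Rotation as Ro
def pose(yaw,tilt):  # tool x yaw (deg), hone lean tilt (deg): tool x = face normal, tool z = -hone z
    y,t=np.radians([yaw,tilt]); h=np.array([np.cos(y),np.sin(y),0]); k=np.array([0,0,1.])
    x=np.cos(t)*h+np.sin(t)*k; z=-(np.cos(t)*k-np.sin(t)*h)
    return Ro.from_matrix(np.c_[x,np.cross(z,x),z])
def plan(p,R,s=None):
    """rotate first, then shift: total in tool units and rows needed"""
    s=s or get_state(); R0=Ro.from_quat(s['eef_rot']); r=(R0.inv()*R).as_rotvec()
    d0=R0.inv().apply(np.array(p)-s['tool_pos']); d1=R.inv().apply(np.array(p)-s['tool_pos'])
    print("rot",(r/np.pi).round(4),"deg",np.degrees(np.linalg.norm(r)).round(1),"| shift now-axes",(d0/.8).round(4),"goal-axes",(d1/.8).round(4),"mm",(1e3*np.linalg.norm(d0)).round(1))
def st():
    s=get_state(); print(round(s['clock'],2),s['tool_pos'].round(4),Ro.from_quat(s['eef_rot']).as_matrix().round(3).tolist(),"F",s['contact_force'].round(1),"op",round(s['opening'],3),"q",s['q'].round(2))
E
python3 - <<'E'
from h import *
st(); R0=Ro.from_quat(get_state()['eef_rot'])
plan([.50,.30,.25],R0); plan([.53,-.09,.22],pose(13.4,0)); plan([.513,-.111,.154],pose(13.4,20))
E
```

```text
0.1 [0.2286 0.5811 0.238 ] [[0.366, 0.931, -0.001], [0.931, -0.366, -0.002], [-0.002, 0.0, -1.0]] F [-0.3  0.6  0.3] op 0.999 q [-1.16  0.69 -0.19  1.57  0.16  0.9  -0.22]
rot [0. 0. 0.] deg 0.0 | shift now-axes [-0.2028  0.4443 -0.0146] goal-axes [-0.2028  0.4443 -0.0146] mm 390.9
rot [3.000e-04 5.000e-04 3.063e-01] deg 55.1 | shift now-axes [-0.6427  0.6576  0.0236] goal-axes [0.1721 0.9033 0.0225] mm 735.8
rot [-0.0532  0.1028  0.3031] deg 58.4 | shift now-axes [-0.6748  0.6474  0.1062] goal-axes [0.1006 0.9239 0.1484] mm 752.9
```

Emit:
apply_moves:
  series:
    - {"x":-0.029,"y":0.0635,"z":-0.002,"fingers":0.3}
    - {"x":-0.029,"y":0.0635,"z":-0.002,"fingers":0.3}
    - {"x":-0.029,"y":0.0635,"z":-0.002,"fingers":0.3}
    - {"x":-0.029,"y":0.0635,"z":-0.002,"fingers":0.3}
    - {"x":-0.029,"y":0.0635,"z":-0.002,"fingers":0.3}
    - {"x":-0.029,"y":0.0635,"z":-0.002,"fingers":0.3}
    - {"x":-0.029,"y":0.0635,"z":-0.002,"fingers":0.3}
  force: 30

```text
schema error: expected keys x, y, z, wx, wy, wz, fingers
```

Emit:
apply_moves:
  series:
    - {"wz":0.051}
    - {"wz":0.051}
    - {"wz":0.051}
    - {"wz":0.051}
    - {"wz":0.051}
    - {"wz":0.051}

```text
schema error: expected keys x, y, z, wx, wy, wz, fingers
```

Run:
```python
from h import *
st(); plan([.53,-.09,.22],pose(13.4,0)); plan([.513,-.111,.154],pose(13.4,20))
```

```text
0.1 [0.2286 0.5811 0.238 ] [[0.366, 0.931, -0.001], [0.931, -0.366, -0.002], [-0.002, 0.0, -1.0]] F [-0.3  0.6  0.3] op 0.999 q [-1.16  0.69 -0.19  1.57  0.16  0.9  -0.22]
rot [3.000e-04 5.000e-04 3.063e-01] deg 55.1 | shift now-axes [-0.6427  0.6576  0.0236] goal-axes [0.1721 0.9033 0.0225] mm 735.8
rot [-0.0532  0.1028  0.3031] deg 58.4 | shift now-axes [-0.6748  0.6474  0.1062] goal-axes [0.1006 0.9239 0.1484] mm 752.9
```

Every row needs all seven keys.

Emit:
apply_moves:
  series:
    - {"x":-0.029,"y":0.0635,"z":-0.002,"wx":0,"wy":0,"wz":0,"fingers":0.3}
    - {"x":-0.029,"y":0.0635,"z":-0.002,"wx":0,"wy":0,"wz":0,"fingers":0.3}
    - {"x":-0.029,"y":0.0635,"z":-0.002,"wx":0,"wy":0,"wz":0,"fingers":0.3}
    - {"x":-0.029,"y":0.0635,"z":-0.002,"wx":0,"wy":0,"wz":0,"fingers":0.3}
    - {"x":-0.029,"y":0.0635,"z":-0.002,"wx":0,"wy":0,"wz":0,"fingers":0.3}
    - {"x":-0.029,"y":0.0635,"z":-0.002,"wx":0,"wy":0,"wz":0,"fingers":0.3}
    - {"x":-0.029,"y":0.0635,"z":-0.002,"wx":0,"wy":0,"wz":0,"fingers":0.3}
  force: 30

```text
clock: 0.98
tool_pos: [0.5034, 0.2968, 0.2458]
eef_rot: [0.823, 0.568, -0.003, -0.001]
contact_force: [1.1, 0.2, -0.5]
opening: 0.65
```

Emit:
apply_moves:
  series:
    - {"x":0,"y":0,"z":0,"wx":0,"wy":0,"wz":0.051,"fingers":0.3}
    - {"x":0,"y":0,"z":0,"wx":0,"wy":0,"wz":0.051,"fingers":0.3}
    - {"x":0,"y":0,"z":0,"wx":0,"wy":0,"wz":0.051,"fingers":0.3}
    - {"x":0,"y":0,"z":0,"wx":0,"wy":0,"wz":0.051,"fingers":0.3}
    - {"x":0,"y":0,"z":0,"wx":0,"wy":0,"wz":0.051,"fingers":0.3}
    - {"x":0,"y":0,"z":0,"wx":0,"wy":0,"wz":0.051,"fingers":0.3}

```text
clock: 1.72
tool_pos: [0.5074, 0.2874, 0.243]
eef_rot: [0.995, 0.101, -0.005, 0.003]
contact_force: [0.1, 0.4, -0.2]
opening: 0.652
```

Run:
```python
from h import *
st(); plan([.53,-.09,.22],pose(13.4,0)); plan([.513,-.111,.154],pose(13.4,20))
```

```text
1.73 [0.5074 0.2874 0.243 ] [[0.98, 0.2, -0.009], [0.2, -0.98, -0.008], [-0.011, 0.006, -1.0]] F [ 0.1  0.4 -0.2] op 0.652 q [-0.63  0.63  0.05  1.69 -0.04  0.84 -0.35]
rot [ 0.0018  0.0034 -0.0103] deg 2.0 | shift now-axes [-0.0664  0.4676  0.0322] goal-axes [-0.0818  0.4654  0.0287] mm 378.7
rot [ 0.0036  0.1145 -0.0099] deg 20.7 | shift now-axes [-0.0916  0.4886  0.1151] goal-axes [-0.1401  0.486   0.0674] mm 408.2
```

Emit:
apply_moves:
  series:
    - {"x":-0.0095,"y":0.067,"z":0.0045,"wx":0,"wy":0,"wz":0,"fingers":0.3}
    - {"x":-0.0095,"y":0.067,"z":0.0045,"wx":0,"wy":0,"wz":0,"fingers":0.3}
    - {"x":-0.0095,"y":0.067,"z":0.0045,"wx":0,"wy":0,"wz":0,"fingers":0.3}
    - {"x":-0.0095,"y":0.067,"z":0.0045,"wx":0,"wy":0,"wz":0,"fingers":0.3}
    - {"x":-0.0095,"y":0.067,"z":0.0045,"wx":0,"wy":0,"wz":0,"fingers":0.3}
    - {"x":-0.0095,"y":0.067,"z":0.0045,"wx":0,"wy":0,"wz":0,"fingers":0.3}
    - {"x":-0.0095,"y":0.067,"z":0.0045,"wx":0,"wy":0,"wz":0,"fingers":0.3}

```text
clock: 2.6
tool_pos: [0.5312, -0.0944, 0.2169]
eef_rot: [0.994, 0.107, -0.006, 0.002]
contact_force: [0.8, -0.5, -0.2]
opening: 0.65
```

Emit:
apply_moves:
  series:
    - {"x":0,"y":0,"z":0,"wx":0,"wy":0.05,"wz":-0.004,"fingers":0.3}
    - {"x":0,"y":0,"z":0,"wx":0,"wy":0.05,"wz":-0.004,"fingers":0.3}
    - {"x":0,"y":0,"z":0,"wx":0,"wy":0.015,"wz":0,"fingers":0.3}

```text
clock: 2.98
tool_pos: [0.5313, -0.1014, 0.216]
eef_rot: [0.977, 0.114, 0.178, -0.015]
contact_force: [-0.2, -0.0, 0.0]
opening: 0.65
```

Run:
```python
from h import *
st(); plan([.513,-.111,.154],pose(13.4,20)); plan([.5433,-.1035,.069],pose(13.4,20))
```

```text
2.98 [ 0.5313 -0.1014  0.216 ] [[0.911, 0.227, 0.344], [0.217, -0.974, 0.07], [0.351, 0.011, -0.936]] F [-0.2 -0.   0. ] op 0.65 q [ 0.33  0.54 -0.23  2.16 -0.07  0.12  0.45]
rot [ 0.0037 -0.0029 -0.0002] deg 0.8 | shift now-axes [-0.0506  0.0057  0.0638] goal-axes [-0.05    0.0064  0.0642] mm 65.3
rot [ 0.0037 -0.0029 -0.0002] deg 0.8 | shift now-axes [-0.0513  0.004   0.177 ] goal-axes [-0.0497  0.006   0.1774] mm 147.5
```

Emit:
apply_moves:
  series:
    - {"x":0,"y":0,"z":0,"wx":0.03,"wy":0,"wz":0,"fingers":0.3}
    - {"x":0,"y":0,"z":0,"wx":0.03,"wy":0,"wz":0,"fingers":0.3}

```text
clock: 3.22
tool_pos: [0.5287, -0.0986, 0.2157]
eef_rot: [0.971, 0.133, 0.164, -0.11]
contact_force: [-0.3, -0.1, -0.5]
opening: 0.655
```

Run:
```python
from h import *
st()
```

```text
3.23 [ 0.5287 -0.0986  0.2157] [[0.911, 0.294, 0.29], [0.221, -0.94, 0.258], [0.348, -0.171, -0.922]] F [-0.3 -0.1 -0.5] op 0.655 q [ 0.64  0.61 -0.53  2.06 -0.08  0.3   0.58]
```

Emit:
apply_moves:
  series:
    - {"x":0,"y":0,"z":0,"wx":0.03,"wy":0,"wz":0,"fingers":0.3}
    - {"x":0,"y":0,"z":0,"wx":0.03,"wy":0,"wz":0,"fingers":0.3}

```text
clock: 3.48
tool_pos: [0.5281, -0.099, 0.216]
eef_rot: [0.956, 0.148, 0.151, -0.204]
contact_force: [0.1, 0.4, -0.4]
opening: 0.651
```

```bash
cat >> h.py <<'E'
def go(grasp,yaw,tilt,phi,back=0):
    R=pose(yaw,tilt)*Ro.from_rotvec([np.radians(phi),0,0]); z=R.apply([0,0,1]); up=pose(yaw,tilt).apply([0,0,-1])
    plan(np.array(grasp)+.019*z+back*up,R)
E
python3 - <<'E'
from h import *
st(); go([.537,-.105,.087],13.4,20,21.6,.09);go([.537,-.105,.087],13.4,20,21.6)
E
```

```text
3.48 [ 0.5281 -0.099   0.216 ] [[0.911, 0.344, 0.228], [0.221, -0.873, 0.435], [0.349, -0.346, -0.871]] F [ 0.1  0.4 -0.4] op 0.651 q [ 0.82  0.73 -0.71  1.95 -0.12  0.49  0.69]
rot [-0.0009 -0.0017  0.0019] deg 0.5 | shift now-axes [-0.0471  0.0246  0.0589] goal-axes [-0.0466  0.0247  0.0593] mm 63.5
rot [-0.0009 -0.0017  0.0019] deg 0.5 | shift now-axes [-0.0479  0.0663  0.1634] goal-axes [-0.0466  0.0661  0.1639] mm 146.2
```

Emit:
apply_moves:
  series:
    - {"x":-0.0236,"y":0.012,"z":0.03,"wx":0,"wy":0,"wz":0,"fingers":0.3}
    - {"x":-0.0236,"y":0.012,"z":0.03,"wx":0,"wy":0,"wz":0,"fingers":0.3}
    - {"x":0,"y":0,"z":0,"wx":0,"wy":0,"wz":0,"fingers":0.3}

```text
clock: 3.85
tool_pos: [0.5117, -0.1069, 0.1516]
eef_rot: [0.956, 0.144, 0.152, -0.205]
contact_force: [-0.7, 0.3, 0.0]
opening: 0.651
```

Run:
```python
from h import *
st(); go([.537,-.105,.087],13.4,20,21.6,.04);go([.537,-.105,.087],13.4,20,21.6)
```

```text
3.85 [ 0.5117 -0.1069  0.1516] [[0.912, 0.338, 0.231], [0.213, -0.874, 0.436], [0.349, -0.348, -0.87]] F [-0.7  0.3  0. ] op 0.651 q [ 0.83  0.83 -0.68  2.03 -0.09  0.34  0.73]
rot [-0.0007 -0.0027 -0.0003] deg 0.5 | shift now-axes [0.0014 0.0182 0.0559] goal-axes [0.0018 0.0181 0.0559] mm 47.1
rot [-0.0007 -0.0027 -0.0003] deg 0.5 | shift now-axes [0.001  0.0367 0.1024] goal-axes [0.0018 0.0365 0.1024] mm 87.0
```

Emit:
apply_moves:
  series:
    - {"x":0,"y":0,"z":0,"wx":0.03,"wy":0,"wz":0,"fingers":0.3}
    - {"x":0.001,"y":0.01,"z":0.028,"wx":0,"wy":0,"wz":0,"fingers":0.3}
    - {"x":0.001,"y":0.01,"z":0.028,"wx":0,"wy":0,"wz":0,"fingers":0.3}
    - {"x":0,"y":0,"z":0,"wx":0,"wy":0,"wz":0,"fingers":0.3}

```text
clock: 4.35
tool_pos: [0.532, -0.0964, 0.1116]
eef_rot: [0.945, 0.152, 0.147, -0.25]
contact_force: [0.6, -0.6, 0.4]
opening: 0.653
```

Run:
```python
from h import *
st(); go([.537,-.105,.087],13.4,20,27)
p,d=snap("top","t1"); p2,_=snap("scene","s1")
c=lambda p,x,y,w,h:cv2.resize(p[y:y+h,x:x+w,::-1],(390,390))
cv2.imwrite('pics/c1.png',np.hstack([c(p,320,145,90,90),c(p2,235,125,90,90)]))
```

```text
4.35 [ 0.532  -0.0964  0.1116] [[0.91, 0.361, 0.202], [0.214, -0.829, 0.517], [0.354, -0.427, -0.832]] F [ 0.6 -0.6  0.4] op 0.653 q [ 0.84  0.96 -0.71  1.94 -0.08  0.38  0.77]
rot [-0.0006 -0.004   0.0012] deg 0.8 | shift now-axes [-0.0078  0.0244  0.0451] goal-axes [-0.0071  0.0243  0.0453] mm 41.5
```

View pics/c1.png

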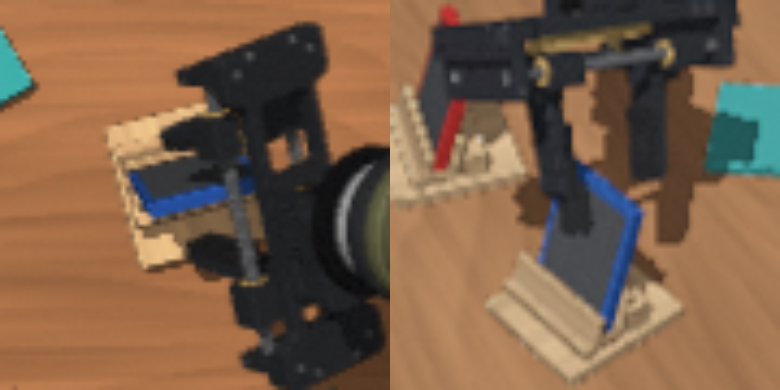

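The fingers straddle the plate, one on each side of it, and they are over its middle. I'll go down the rest.

Emit:
apply_moves:
  series:
    - {"x":-0.0038,"y":0.012,"z":0.022,"wx":0,"wy":-0.002,"wz":0,"fingers":0.3}
    - {"x":-0.0038,"y":0.012,"z":0.022,"wx":0,"wy":-0.002,"wz":0,"fingers":0.3}
    - {"x":0,"y":0,"z":0,"wx":0,"wy":0,"wz":0,"fingers":0.3}

```text
clock: 4.82
tool_pos: [0.5417, -0.0968, 0.072]
eef_rot: [0.946, 0.154, 0.142, -0.247]
contact_force: [-0.6, 0.6, 0.8]
opening: 0.648
```

Run:
```python
from h import *
st(); go([.537,-.105,.087],13.4,20,27)
```

```text
4.83 [ 0.5417 -0.0968  0.072 ] [[0.912, 0.362, 0.193], [0.222, -0.83, 0.511], [0.346, -0.423, -0.838]] F [-0.6  0.6  0.8] op 0.648 q [ 0.8   1.03 -0.67  1.92 -0.05  0.34  0.78]
rot [ 0.0006 -0.0004  0.0018] deg 0.3 | shift now-axes [-0.0012 -0.0016  0.0017] goal-axes [-0.0012 -0.0016  0.0017] mm 2.1
```

Within 2 mm. Closing now.

Emit:
apply_moves:
  series:
    - {"x":-0.001,"y":-0.0015,"z":0.0015,"wx":0,"wy":0,"wz":0,"fingers":-0.3}
    - {"x":0,"y":0,"z":0,"wx":0,"wy":0,"wz":0,"fingers":-1}
    - {"x":0,"y":0,"z":0,"wx":0,"wy":0,"wz":0,"fingers":-1}
    - {"x":0,"y":0,"z":0,"wx":0,"wy":0,"wz":0,"fingers":-1}
    - {"x":0,"y":0,"z":0,"wx":0,"wy":0,"wz":0,"fingers":-1}
  force: 35

```text
clock: 5.45
tool_pos: [0.5406, -0.0952, 0.0718]
eef_rot: [0.946, 0.154, 0.142, -0.247]
contact_force: [-1.1, 0.7, -1.4]
opening: 0.105
```

Run:
```python
from h import *
st(); s=get_state(); R=Ro.from_quat(s['eef_rot']); print("hone up in tool",R.inv().apply(pose(13.4,20).apply([0,0,-1])).round(3))
```

```text
5.45 [ 0.5406 -0.0952  0.0718] [[0.912, 0.363, 0.193], [0.222, -0.83, 0.511], [0.346, -0.423, -0.837]] F [-1.1  0.7 -1.4] op 0.105 q [ 0.8   1.03 -0.67  1.92 -0.05  0.33  0.78]
hone up in tool [ 0.004 -0.452 -0.892]
```

Gripped: the opening is 9 mm, against a 10 mm plate. Lifting along the plate's own z.

Emit:
apply_moves:
  series:
    - {"x":0,"y":-0.009,"z":-0.018,"wx":0,"wy":0,"wz":0,"fingers":-1}
    - {"x":0,"y":-0.017,"z":-0.0335,"wx":0,"wy":0,"wz":0,"fingers":-1}
    - {"x":0,"y":-0.017,"z":-0.0335,"wx":0,"wy":0,"wz":0,"fingers":-1}
    - {"x":0,"y":-0.017,"z":-0.0335,"wx":0,"wy":0,"wz":0,"fingers":-1}
    - {"x":0,"y":-0.017,"z":-0.0335,"wx":0,"wy":0,"wz":0,"fingers":-1}
    - {"x":0,"y":0,"z":0,"wx":0,"wy":0,"wz":0,"fingers":-1}

```text
clock: 6.2
tool_pos: [0.4906, -0.107, 0.2061]
eef_rot: [0.946, 0.155, 0.141, -0.246]
contact_force: [0.3, -0.4, -1.7]
opening: 0.105
```

Run:
```python
from h import *
st()
p,d=snap("top","t2"); p2,_=snap("scene","s2")
c=lambda p,x,y,w,h:cv2.resize(p[y:y+h,x:x+w,::-1],(390,390))
cv2.imwrite('pics/c2.png',np.hstack([c(p,310,135,110,110),c(p2,225,105,110,110)]))
for y in (104.6,-75.4):
  for ph in (27,): go([.5405,.277,.20],y,0,ph); go([.45,.15,.20],y,0,ph)
go([.47,-.08,.2],13.4,0,27)
```

```text
6.2 [ 0.4906 -0.107   0.2061] [[0.912, 0.362, 0.192], [0.223, -0.831, 0.509], [0.344, -0.421, -0.839]] F [ 0.3 -0.4 -1.7] op 0.105 q [ 0.94  0.78 -0.78  1.98 -0.12  0.54  0.76]
rot [ 0.0889 -0.3031 -0.4061] deg 92.6 | shift now-axes [ 0.1449 -0.3662  0.2753] goal-axes [ 0.4484  0.164  -0.054 ] mm 384.4
rot [ 0.0889 -0.3031 -0.4061] deg 92.6 | shift now-axes [ 0.0062 -0.2752  0.1729] goal-axes [0.3233 0.0308 0.0139] mm 260.0
rot [-0.0854  0.1433  0.4763] deg 90.8 | shift now-axes [ 0.1651 -0.3631  0.2821] goal-axes [-0.4484 -0.1593  0.1108] mm 390.8
rot [-0.0854  0.1433  0.4763] deg 90.8 | shift now-axes [ 0.0265 -0.2721  0.1796] goal-axes [-0.3233 -0.0261  0.0429] mm 261.7
rot [ 0.0009 -0.0983  0.0518] deg 20.0 | shift now-axes [-0.0249 -0.0354  0.0392] goal-axes [-0.0171 -0.0318  0.0458] mm 46.7
```

View pics/c2.png

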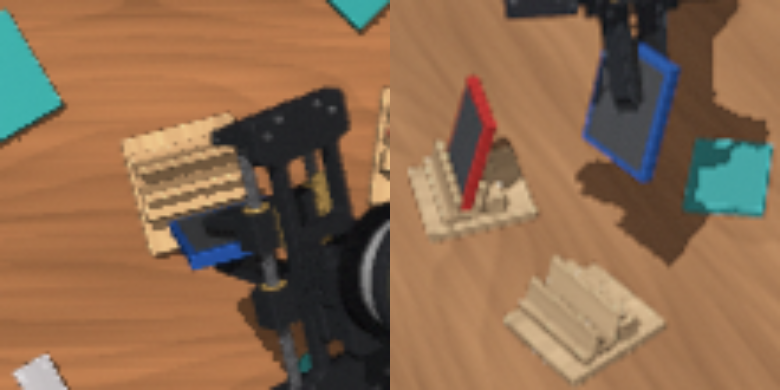

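The plate is out of its groove and firmly held, and the red hone hasn't moved. Now the turn to upright and in line with the slot (about 92.6°, with the wrist on the far side).

Emit:
apply_moves:
  series:
    - {"x":0,"y":0,"z":0,"wx":0.009,"wy":-0.03,"wz":-0.0405,"fingers":-1}
    - {"x":0,"y":0,"z":0,"wx":0.009,"wy":-0.03,"wz":-0.0405,"fingers":-1}
    - {"x":0,"y":0,"z":0,"wx":0.009,"wy":-0.03,"wz":-0.0405,"fingers":-1}
    - {"x":0,"y":0,"z":0,"wx":0.009,"wy":-0.03,"wz":-0.0405,"fingers":-1}
    - {"x":0,"y":0,"z":0,"wx":0.009,"wy":-0.03,"wz":-0.0405,"fingers":-1}

```text
clock: 6.92
tool_pos: [0.4869, -0.1083, 0.1971]
eef_rot: [0.833, 0.509, -0.031, -0.216]
contact_force: [0.0, 0.3, -2.4]
opening: 0.105
```

Run:
```python
from h import *
st(); go([.48,.06,.23],104.6,0,27); go([.5405,.277,.20],104.6,0,27)
```

```text
6.92 [ 0.4869 -0.1083  0.1971] [[0.48, 0.834, -0.272], [0.861, -0.39, 0.327], [0.167, -0.391, -0.905]] F [ 0.   0.3 -2.4] op 0.105 q [ 0.67  0.85 -0.73  1.65  0.23  1.12  1.01]
rot [ 0.0396 -0.1492 -0.198 ] deg 45.2 | shift now-axes [ 0.173  -0.1046  0.055 ] goal-axes [ 0.2057  0.0212 -0.0332] mm 167.6
rot [ 0.0396 -0.1492 -0.198 ] deg 45.2 | shift now-axes [ 0.4366 -0.1325  0.1571] goal-axes [ 0.4492  0.1643 -0.0641] mm 386.0
```

Emit:
apply_moves:
  series:
    - {"x":0,"y":0,"z":0,"wx":0.008,"wy":-0.03,"wz":-0.04,"fingers":-1}
    - {"x":0,"y":0,"z":0,"wx":0.008,"wy":-0.03,"wz":-0.04,"fingers":-1}
    - {"x":0,"y":0,"z":0,"wx":0.008,"wy":-0.03,"wz":-0.04,"fingers":-1}
    - {"x":0,"y":0,"z":0,"wx":0.008,"wy":-0.03,"wz":-0.04,"fingers":-1}
    - {"x":0,"y":0,"z":0,"wx":0.008,"wy":-0.03,"wz":-0.038,"fingers":-1}

```text
clock: 7.55
tool_pos: [0.4876, -0.1065, 0.1891]
eef_rot: [0.583, 0.777, -0.191, -0.143]
contact_force: [-0.1, -0.2, -0.9]
opening: 0.114
```

Run:
```python
from h import *
st(); go([.48,.06,.23],104.6,0,27); go([.5405,.277,.23],104.6,0,27)
```

```text
7.55 [ 0.4876 -0.1065  0.1891] [[-0.28, 0.85, -0.446], [0.96, 0.247, -0.13], [-0.0, -0.464, -0.886]] F [-0.1 -0.2 -0.9] op 0.114 q [ 0.41  0.9  -0.74  1.59  0.58  1.41  1.33]
rot [-0.0037  0.0042  0.008 ] deg 1.8 | shift now-axes [ 0.2027  0.02   -0.0444] goal-axes [ 0.2037  0.0154 -0.0414] mm 166.8
rot [-0.0037  0.0042  0.008 ] deg 1.8 | shift now-axes [ 0.442   0.1514 -0.1133] goal-axes [ 0.4472  0.1415 -0.1057] mm 384.6
```

Emit:
apply_moves:
  series:
    - {"x":0.0635,"y":0.02,"z":-0.0155,"wx":-0.001,"wy":0.001,"wz":0.002,"fingers":-1}
    - {"x":0.0635,"y":0.02,"z":-0.0155,"wx":-0.001,"wy":0.001,"wz":0.002,"fingers":-1}
    - {"x":0.0635,"y":0.02,"z":-0.0155,"wx":-0.001,"wy":0.001,"wz":0.002,"fingers":-1}
    - {"x":0.0635,"y":0.02,"z":-0.0155,"wx":-0.001,"wy":0.001,"wz":0.002,"fingers":-1}
    - {"x":0.0635,"y":0.02,"z":-0.0155,"wx":0,"wy":0,"wz":0,"fingers":-1}
    - {"x":0.0635,"y":0.02,"z":-0.0155,"wx":0,"wy":0,"wz":0,"fingers":-1}
    - {"x":0.05,"y":0.018,"z":-0.0125,"wx":0,"wy":0,"wz":0,"fingers":-1}
    - {"x":0,"y":0,"z":0,"wx":0,"wy":0,"wz":0,"fingers":-1}

```text
clock: 8.55
tool_pos: [0.5254, 0.2787, 0.199]
eef_rot: [0.59, 0.771, -0.19, -0.148]
contact_force: [0.8, -0.0, -2.0]
opening: 0.112
```

Run:
```python
from h import *
st(); go([.5405,.277,.18],104.6,0,27)
p,d=snap("top","t3"); p2,_=snap("scene","s3")
c=lambda p,x,y,w,h:cv2.resize(p[y:y+h,x:x+w,::-1],(390,390))
cv2.imwrite('pics/c3.png',np.hstack([c(p,165,125,130,130),c(p2,285,190,150,150)]))
```

```text
8.55 [0.5254 0.2787 0.199 ] [[-0.259, 0.854, -0.452], [0.966, 0.231, -0.118], [0.004, -0.467, -0.884]] F [ 0.8 -0.  -2. ] op 0.112 q [-0.19  1.03 -0.77  1.19  0.39  1.56  0.93]
rot [-0.0045  0.      0.0027] deg 1.0 | shift now-axes [-0.0071  0.027   0.0365] goal-axes [-0.0069  0.0265  0.0368] mm 36.7
```

View pics/c3.png

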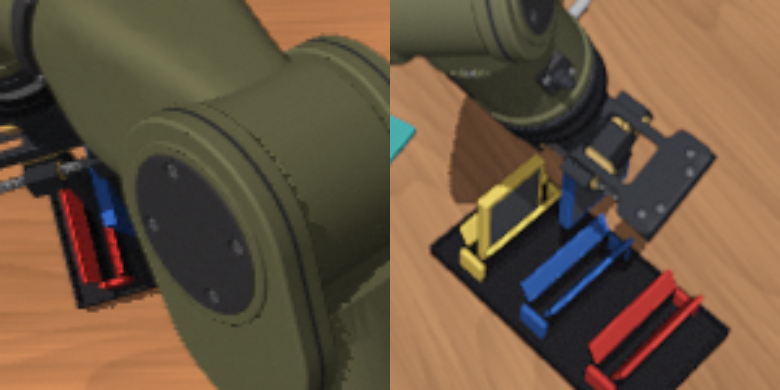

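The top view is blocked by the arm. The scene view shows the hone's blue end just behind the blue slot's far lip, at about (353,263). I'll check the hone's pose in the hand with depth.

```bash
cat > chk.py <<'E'
from h import *
import sys
n,f=sys.argv[1:3]
z=np.load(f'pics/{f}.npz'); p,d=z['p'],z['d']; W=world(n,d); hsv=cv2.cvtColor(p,cv2.COLOR_RGB2HSV).astype(int)
m=(hsv[...,0]>105)&(hsv[...,0]<128)&(hsv[...,1]>120)&(hsv[...,2]>40)&(W[...,2]>float(sys.argv[3]))&(W[...,2]<.3)&(abs(W[...,0]-.54)<.1)&(abs(W[...,1]-.277)<.07)
a=np.radians(14.6); A=np.array([[np.cos(a),np.sin(a)],[-np.sin(a),np.cos(a)]])
P=W[m]; q=(P[:,:2]-[.5405,.277])@A.T; print(n,len(P),"along",np.percentile(q[:,0],[2,50,98]).round(4),"across",np.percentile(q[:,1],[2,50,98]).round(4),"z",np.percentile(P[:,2],[1,50,99]).round(4))
s=get_state(); g=s['tool_pos']-.019*Ro.from_quat(s['eef_rot']).apply([0,0,1]); print("grasp slotframe",(A@(g[:2]-[.5405,.277])).round(4),g[2].round(4))
E
python3 chk.py scene s3 .06; python3 chk.py top t3 .06
```

```text
scene 110 along [-0.0358  0.0316  0.0562] across [-0.0013  0.0053  0.0247] z [0.1454 0.1761 0.2584]
grasp slotframe [-0.0053  0.0005] 0.2156
top 150 along [-0.0393 -0.0228  0.006 ] across [-0.0001  0.0049  0.0176] z [0.187  0.2342 0.2401]
grasp slotframe [-0.0053  0.0005] 0.2156
```

The hone's pose in the hand agrees with the plan: its end is at +32 mm along the slot, its bottom at about 0.146. Lowering to just above the mouth.

Emit:
apply_moves:
  series:
    - {"x":-0.002,"y":0.015,"z":0.02,"wx":-0.0045,"wy":0,"wz":0.0027,"fingers":-1}
    - {"x":-0.002,"y":0.02,"z":0.032,"wx":0,"wy":0,"wz":0,"fingers":-1}
    - {"x":-0.002,"y":0.02,"z":0.032,"wx":0,"wy":0,"wz":0,"fingers":-1}
    - {"x":0,"y":0,"z":0,"wx":0,"wy":0,"wz":0,"fingers":-1}

```text
clock: 9.15
tool_pos: [0.5384, 0.2619, 0.1142]
eef_rot: [0.6, 0.765, -0.189, -0.14]
contact_force: [-0.6, -0.7, -1.4]
opening: 0.114
```

```bash
python3 - <<'E'
from h import *
st(); go([.5405,.277,.11],104.6,0,27); go([.5405,.277,.073],104.6,0,27); snap("scene","s4")
E
python3 chk.py scene s4 .055
```

```text
9.15 [0.5384 0.2619 0.1142] [[-0.24, 0.865, -0.44], [0.971, 0.208, -0.121], [-0.013, -0.456, -0.89]] F [-0.6 -0.7 -1.4] op 0.114 q [-0.18  1.12 -0.73  1.23  0.46  1.43  0.93]
rot [-0.0009  0.002  -0.0053] deg 1.0 | shift now-axes [0.0179 0.0087 0.025 ] goal-axes [0.0176 0.0089 0.0251] mm 25.6
rot [-0.0009  0.002  -0.0053] deg 1.0 | shift now-axes [0.0186 0.0298 0.0661] goal-axes [0.0176 0.0299 0.0663] mm 59.9
scene 113 along [-0.0275  0.0398  0.0622] across [-0.0203 -0.012   0.0162] z [0.0552 0.0795 0.2012]
grasp slotframe [ 0.0035 -0.0134] 0.1327
```

It drifted 13 mm across the slot, still above the lips. I'll correct that before going further down.

Emit:
apply_moves:
  series:
    - {"x":0.0178,"y":-0.002,"z":0.0,"wx":-0.001,"wy":0.002,"wz":-0.005,"fingers":-1}
    - {"x":0,"y":0,"z":0,"wx":0,"wy":0,"wz":0,"fingers":-1}

```text
clock: 9.45
tool_pos: [0.5344, 0.2777, 0.1188]
eef_rot: [0.595, 0.77, -0.181, -0.143]
contact_force: [0.4, -0.5, -1.7]
opening: 0.109
```

```bash
python3 - <<'E'
from h import *
st(); go([.5405,.277,.11],104.6,0,27); go([.5405,.277,.073],104.6,0,27); snap("scene","s5")
E
python3 chk.py scene s5 .055
```

```text
9.45 [0.5344 0.2777 0.1188] [[-0.251, 0.864, -0.436], [0.968, 0.226, -0.109], [0.004, -0.449, -0.893]] F [ 0.4 -0.5 -1.7] op 0.109 q [-0.19  1.12 -0.74  1.23  0.45  1.43  0.93]
rot [ 0.0017 -0.0013  0.0002] deg 0.4 | shift now-axes [-0.0029  0.0112  0.0304] goal-axes [-0.0027  0.0114  0.0303] mm 26.0
rot [ 0.0017 -0.0013  0.0002] deg 0.4 | shift now-axes [-0.003   0.032   0.0717] goal-axes [-0.0027  0.0324  0.0716] mm 62.9
scene 116 along [-0.0257  0.0407  0.0613] across [-0.0144  0.0047  0.0266] z [0.0553 0.089  0.1816]
grasp slotframe [0.0033 0.001 ] 0.1358
```

Emit:
apply_moves:
  series:
    - {"x":-0.001,"y":0.008,"z":0.018,"wx":0,"wy":0,"wz":0,"fingers":-1}
    - {"x":0,"y":0,"z":0,"wx":0,"wy":0,"wz":0,"fingers":-1}
    - {"x":0,"y":0.008,"z":0.018,"wx":0,"wy":0,"wz":0,"fingers":-1}
    - {"x":0,"y":0,"z":0,"wx":0,"wy":0,"wz":0,"fingers":-1}

```text
clock: 10.0
tool_pos: [0.5342, 0.275, 0.0853]
eef_rot: [0.596, 0.769, -0.182, -0.141]
contact_force: [0.5, 0.3, -1.1]
opening: 0.11
```

```bash
python3 - <<'E'
from h import *
st(); go([.5405,.277,.073],104.6,0,27); snap("scene","s6")
E
python3 chk.py scene s6 .055
```

```text
10.0 [0.5342 0.275  0.0853] [[-0.25, 0.866, -0.434], [0.968, 0.224, -0.111], [0.001, -0.448, -0.894]] F [ 0.5  0.3 -1.1] op 0.11 q [-0.19  1.16 -0.73  1.25  0.47  1.38  0.92]
rot [ 0.0022 -0.0006 -0.0005] deg 0.4 | shift now-axes [0.0004 0.0141 0.0338] goal-axes [0.0004 0.0144 0.0337] mm 29.3
scene 78 along [-0.034   0.0392  0.0642] across [-0.0167  0.0027  0.0459] z [0.0551 0.0653 0.1864]
grasp slotframe [0.0024 0.0001] 0.1032
```

Emit:
apply_moves:
  series:
    - {"x":0,"y":0.006,"z":0.013,"wx":0,"wy":0,"wz":0,"fingers":-1}
    - {"x":0,"y":0,"z":0,"wx":0,"wy":0,"wz":0,"fingers":-1}
    - {"x":0,"y":0.004,"z":0.01,"wx":0,"wy":0,"wz":0,"fingers":-1}
    - {"x":0,"y":0,"z":0,"wx":0,"wy":0,"wz":0,"fingers":-1}

```text
clock: 10.55
tool_pos: [0.5342, 0.2761, 0.0656]
eef_rot: [0.596, 0.77, -0.18, -0.141]
contact_force: [-0.8, -0.5, -2.2]
opening: 0.112
```

```bash
python3 - <<'E'
from h import *
st(); go([.5405,.277,.073],104.6,0,27)
E
python3 chk.py scene s6 .055|tail -1
```

```text
10.55 [0.5342 0.2761 0.0656] [[-0.249, 0.867, -0.432], [0.969, 0.224, -0.108], [0.003, -0.445, -0.896]] F [-0.8 -0.5 -2.2] op 0.112 q [-0.19  1.18 -0.72  1.25  0.49  1.35  0.92]
rot [ 0.0033 -0.0014 -0.0005] deg 0.6 | shift now-axes [-0.0009  0.0027  0.012 ] goal-axes [-0.0009  0.0028  0.0119] mm 9.8
grasp slotframe [0.0022 0.0006] 0.0826
```

Ten millimetres are left. I'll go down in small steps and watch for contact with the floor.

Emit:
apply_moves:
  series:
    - {"x":-0.001,"y":0.003,"z":0.006,"wx":0,"wy":0,"wz":0,"fingers":-1}
    - {"x":0,"y":0,"z":0,"wx":0,"wy":0,"wz":0,"fingers":-1}
    - {"x":0,"y":0.002,"z":0.004,"wx":0,"wy":0,"wz":0,"fingers":-1}
    - {"x":0,"y":0,"z":0,"wx":0,"wy":0,"wz":0,"fingers":-1}

```text
clock: 11.05
tool_pos: [0.5358, 0.2773, 0.0653]
eef_rot: [0.597, 0.769, -0.178, -0.142]
contact_force: [0.1, -0.2, -2.7]
opening: 0.117
```

```bash
python3 - <<'E'
from h import *
snap("scene","s7"); st(); go([.5405,.277,.073],104.6,0,27)
E
python3 chk.py scene s7 .055
```

```text
11.1 [0.536  0.2775 0.0651] [[-0.247, 0.868, -0.43], [0.969, 0.224, -0.104], [0.006, -0.443, -0.897]] F [0.8 0.1 5.3] op 0.11 q [-0.19  1.18 -0.72  1.25  0.49  1.35  0.92]
rot [ 0.004  -0.0025 -0.0005] deg 0.9 | shift now-axes [-0.0021  0.0001  0.0125] goal-axes [-0.002   0.0003  0.0125] mm 10.1
scene 48 along [-0.0418  0.0403  0.0662] across [-0.0169  0.0056  0.052 ] z [0.0551 0.0637 0.1672]
grasp slotframe [0.0041 0.0014] 0.0821
```

Run:
```python
from h import *
p=np.load('pics/s7.npz')['p'];q,_=snap("top","t7"); st()
cv2.imwrite('pics/c7.png',np.hstack([cv2.resize(p[220:350,295:425,::-1],(560,560),interpolation=cv2.INTER_CUBIC),cv2.resize(q[140:240,170:220,::-1],(240,560))]))
```

```text
11.15 [0.536  0.2774 0.0651] [[-0.247, 0.868, -0.431], [0.969, 0.224, -0.104], [0.006, -0.443, -0.897]] F [ 1.  -0.1  4.4] op 0.111 q [-0.19  1.18 -0.72  1.25  0.49  1.35  0.92]
```

View pics/c7.png

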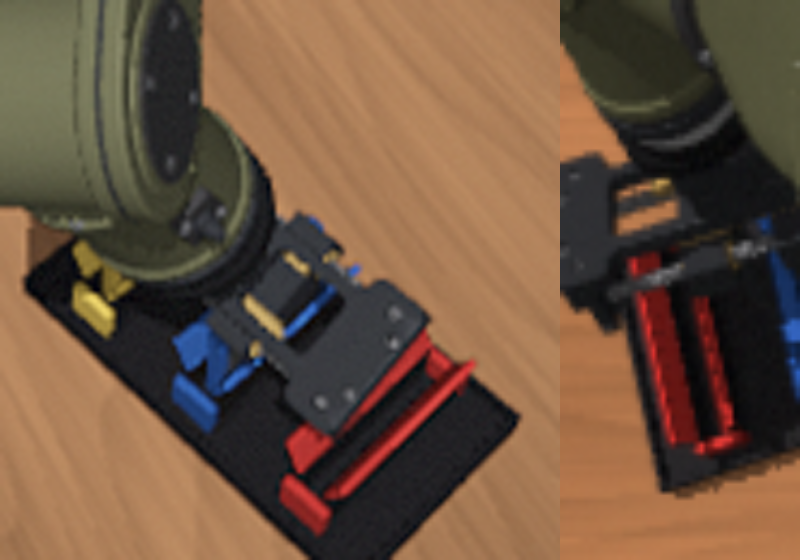

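Run:
```python
from h import *
a=np.radians(14.6); A=np.array([[np.cos(a),np.sin(a)],[-np.sin(a),np.cos(a)]])
for f in("s5","s6","s7"):
    z=np.load(f'pics/{f}.npz');p,d=z['p'],z['d'];W=world("scene",d);hsv=cv2.cvtColor(p,cv2.COLOR_RGB2HSV).astype(int)
    m=(hsv[...,0]>105)&(hsv[...,0]<128)&(hsv[...,1]>120)&(hsv[...,2]>30)
    q=(W[...,:2]-[.5405,.277])@A.T
    m&=(abs(q[...,0]-.04)<.006)&(abs(q[...,1])<.008)&(W[...,2]<.25)
    print(f,m.sum(),"z",np.sort(W[m][:,2]).round(3)[::3],"along med",np.median(q[m][:,0]).round(4))
z=np.load('pics/t7.npz');p,d=z['p'],z['d'];W=world("top",d);hsv=cv2.cvtColor(p,cv2.COLOR_RGB2HSV).astype(int)
m=(hsv[...,0]>105)&(hsv[...,0]<128)&(hsv[...,1]>120)&(W[...,2]>.06)&(W[...,2]<.2);q=(W[...,:2]-[.5405,.277])@A.T
m&=abs(q[...,1])<.03
print("top blue >.06:",m.sum(),np.c_[q[m],W[m][:,2]].round(3)[::4].tolist())
z=np.load('pics/t3.npz');
```

```text
s5 99 z [0.009 0.012 0.037 0.038 0.065 0.068 0.071 0.073 0.075 0.077 0.079 0.08
 0.083 0.085 0.087 0.088 0.091 0.093 0.095 0.097 0.102 0.104 0.105 0.108
 0.11  0.111 0.114 0.115 0.12  0.121 0.122 0.125 0.127] along med 0.0409
s6 80 z [0.011 0.012 0.034 0.037 0.038 0.039 0.04  0.042 0.044 0.047 0.051 0.053
 0.054 0.058 0.061 0.063 0.065 0.07  0.07  0.073 0.074 0.075 0.081 0.082
 0.084 0.086 0.092] along med 0.0401
s7 63 z [0.01  0.013 0.019 0.027 0.032 0.033 0.037 0.038 0.041 0.042 0.042 0.047
 0.048 0.052 0.054 0.055 0.058 0.062 0.064 0.066 0.068] along med 0.042
top blue >.06: 118 [[0.019, -0.011, 0.156], [0.026, 0.004, 0.102], [0.002, -0.01, 0.152], [0.007, 0.006, 0.109], [0.005, 0.006, 0.102], [0.003, -0.003, 0.101], [0.001, -0.001, 0.102], [-0.002, 0.002, 0.105], [-0.0, 0.011, 0.091], [-0.005, -0.002, 0.103], [-0.007, 0.001, 0.104], [-0.005, 0.011, 0.085], [-0.011, -0.003, 0.101], [-0.011, 0.005, 0.104], [-0.012, -0.002, 0.092], [-0.013, 0.006, 0.1], [-0.016, -0.003, 0.099], [-0.016, 0.007, 0.1], [-0.018, -0.003, 0.098], [-0.013, 0.015, 0.071], [-0.021, -0.002, 0.099], [-0.018, -0.003, 0.061], [-0.024, -0.002, 0.1], [-0.02, -0.003, 0.063], [-0.026, -0.001, 0.101], [-0.024, -0.003, 0.067], [-0.029, -0.0, 0.1], [-0.027, -0.003, 0.07], [-0.029, 0.002, 0.084], [-0.029, 0.006, 0.068]]
```

Its bottom is at about 0.011, some 7 mm above the floor, and it seems to rub a wall (5 N). I'll centre and align it, then press on gently.

Emit:
apply_moves:
  series:
    - {"x":-0.002,"y":0,"z":0,"wx":0.003,"wy":-0.0025,"wz":0,"fingers":-1}
    - {"x":-0.001,"y":0.004,"z":0.008,"wx":0,"wy":0,"wz":0,"fingers":-1}
    - {"x":0,"y":0.004,"z":0.008,"wx":0,"wy":0,"wz":0,"fingers":-1}

```text
clock: 11.52
tool_pos: [0.5363, 0.2769, 0.0644]
eef_rot: [0.595, 0.769, -0.185, -0.144]
contact_force: [0.7, -7.6, 39.6]
opening: 0.111
```

```bash
python3 - <<'E'
from h import *
st(); go([.5405,.277,.073],104.6,0,27)
E
python3 chk.py scene s7 .055|tail -1
```

```text
11.53 [0.5363 0.2769 0.0644] [[-0.251, 0.861, -0.441], [0.968, 0.224, -0.114], [0.001, -0.456, -0.89]] F [ 0.7 -7.6 39.6] op 0.111 q [-0.2   1.19 -0.72  1.23  0.48  1.37  0.93]
rot [-0.0006 -0.0004 -0.    ] deg 0.1 | shift now-axes [-0.0013 -0.0003  0.0119] goal-axes [-0.0012 -0.0003  0.0119] mm 9.5
grasp slotframe [0.0046 0.001 ] 0.0813
```

Emit:
apply_moves:
  series:
    - {"x":0,"y":-0.001,"z":-0.0015,"wx":0,"wy":0,"wz":0,"fingers":-1}
    - {"x":0,"y":0,"z":0,"wx":0,"wy":0,"wz":0,"fingers":-1}

```text
clock: 11.78
tool_pos: [0.5367, 0.2765, 0.0662]
eef_rot: [0.595, 0.769, -0.185, -0.143]
contact_force: [0.5, -0.3, -2.2]
opening: 0.108
```

Run:
```python
from h import *
st(); a=np.radians(14.6); A=np.array([[np.cos(a),np.sin(a)],[-np.sin(a),np.cos(a)]])
for n in("top","scene"):
    z=np.load(f'pics/{n}0.npz');p,d=z['p'],z['d'];W=world(n,d);hsv=cv2.cvtColor(p,cv2.COLOR_RGB2HSV).astype(int)
    q=(W[...,:2]-[.5405,.277])@A.T; Z=W[...,2]
    sat=(hsv[...,1]>120)&(abs(q[...,0])<.05)&(Z<.15)
    for nm,c in(("yellow",-.075),("blue",0),("red",.075)):
        m=sat&(abs(q[...,1]-c)<.022)&(Z>.012); print(n,nm,"z pct 50,90,95,99",np.percentile(Z[m],[50,90,95,99]).round(4))
    m=(hsv[...,2]<45)&(abs(q[...,0])<.06)&(abs(q[...,1])<.11)&(Z<.03); print("black z",np.percentile(Z[m],[10,50,90]).round(4))
    t=(hsv[...,0]<20)&(abs(q[...,0])<.15)&(abs(q[...,1])<.2)&((abs(q[...,0])>.075)|(abs(q[...,1])>.13)); print("table",np.percentile(Z[t],[20,50,80]).round(4))
```

```text
11.78 [0.5367 0.2765 0.0662] [[-0.252, 0.862, -0.44], [0.968, 0.224, -0.114], [0.0, -0.455, -0.891]] F [ 0.5 -0.3 -2.2] op 0.108 q [-0.2   1.19 -0.72  1.23  0.48  1.37  0.93]
top yellow z pct 50,90,95,99 [0.055  0.1022 0.1035 0.1048]
top blue z pct 50,90,95,99 [0.049  0.0564 0.0574 0.0599]
top red z pct 50,90,95,99 [0.0488 0.0563 0.0574 0.0586]
black z [0.0059 0.0093 0.0162]
table [-0.0015  0.0004  0.0022]
scene yellow z pct 50,90,95,99 [0.0545 0.1012 0.1018 0.1027]
scene blue z pct 50,90,95,99 [0.0475 0.0548 0.0556 0.0566]
scene red z pct 50,90,95,99 [0.0463 0.0545 0.0553 0.0565]
black z [0.0052 0.0076 0.0193]
table [-0.0024 -0.0012  0.0001]
```

That explains it. The sorter sits about 8 mm higher than I assumed: its lips are at 0.056, and the seated yellow hone's top is at 0.102. The blue hone's top at 0.101–0.104 matches, so it was already on the floor when it met 40 N. I'll set it back down the 1.5 mm and open partway.

Emit:
apply_moves:
  series:
    - {"x":0,"y":0.001,"z":0.002,"wx":0,"wy":0,"wz":0,"fingers":-1}
    - {"x":0,"y":0,"z":0,"wx":0,"wy":0,"wz":0,"fingers":-1}
    - {"x":0,"y":0,"z":0,"wx":0,"wy":0,"wz":0,"fingers":-0.7}
    - {"x":0,"y":0,"z":0,"wx":0,"wy":0,"wz":0,"fingers":-0.4}
    - {"x":0,"y":0,"z":0,"wx":0,"wy":0,"wz":0,"fingers":-0.4}

```text
clock: 12.4
tool_pos: [0.5354, 0.2759, 0.0625]
eef_rot: [0.594, 0.769, -0.187, -0.144]
contact_force: [-0.5, 0.1, 0.0]
opening: 0.294
```

Emit:
apply_moves:
  series:
    - {"x":0,"y":0,"z":-0.02,"wx":0,"wy":0,"wz":0,"fingers":-0.4}
    - {"x":0,"y":0,"z":-0.04,"wx":0,"wy":0,"wz":0,"fingers":-0.4}
    - {"x":0,"y":0,"z":-0.06,"wx":0,"wy":0,"wz":0,"fingers":-0.4}
    - {"x":0,"y":0,"z":-0.06,"wx":0,"wy":0,"wz":0,"fingers":-0.4}
    - {"x":0,"y":0,"z":-0.06,"wx":0,"wy":0,"wz":0,"fingers":-0.4}
    - {"x":0,"y":0,"z":0,"wx":0,"wy":0,"wz":0,"fingers":-0.4}

```text
clock: 13.15
tool_pos: [0.6243, 0.2997, 0.2427]
eef_rot: [0.594, 0.769, -0.185, -0.145]
contact_force: [0.0, -0.0, -0.2]
opening: 0.303
```

```bash
python3 - <<'E'
from h import *
st(); p,_=snap("scene","s8"); q,_=snap("top","t8")
cv2.imwrite('pics/c8.png',np.hstack([cv2.resize(p[120:350,235:465,::-1],(500,500)),cv2.resize(q[140:240,170:270,::-1],(290,500))]))
E
python3 chk.py scene s8 .062;python3 chk.py top t8 .065
```

```text
13.15 [0.6243 0.2997 0.2427] [[-0.251, 0.86, -0.443], [0.968, 0.225, -0.112], [0.003, -0.457, -0.889]] F [ 0.  -0.  -0.2] op 0.303 q [-0.29  1.14 -0.72  0.67  0.43  1.9   1.09]
scene 7 along [-0.0266 -0.0251  0.0311] across [0.0032 0.0038 0.0043] z [0.0641 0.0745 0.0881]
grasp slotframe [0.0933 0.    ] 0.2559Traceback (most recent call last):
  File "chk.py", line 7, in <module>
    P=W[m]; q=(P[:,:2]-[.5405,.277])@A.T; print(n,len(P),"along",np.percentile(q[:,0],[2,50,98]).round(4),"across",np.percentile(q[:,1],[2,50,98]).round(4),"z",np.percentile(P[:,2],[1,50,99]).round(4))
                                                                 ~~~~~~~~~~~~~^^^^^^^^^^^^^^^^^^
    return _quantile_unchecked(
        a, q, axis, out, overwrite_input, method, keepdims, weights)
    return _ureduce(a,
                    func=_quantile_ureduce_func,
    ...<5 lines>...
                    overwrite_input=overwrite_input,
                    method=method)
    r = func(a, **kwargs)
    result = _quantile(arr,
                       quantiles=q,
    ...<2 lines>...
                       out=out,
                       weights=wgt)
    slices_having_nans = np.isnan(arr[-1, ...])
                                  ~~~^^^^^^^^^
IndexError: index -1 is out of bounds for axis 0 with size 0
```

View pics/c8.png

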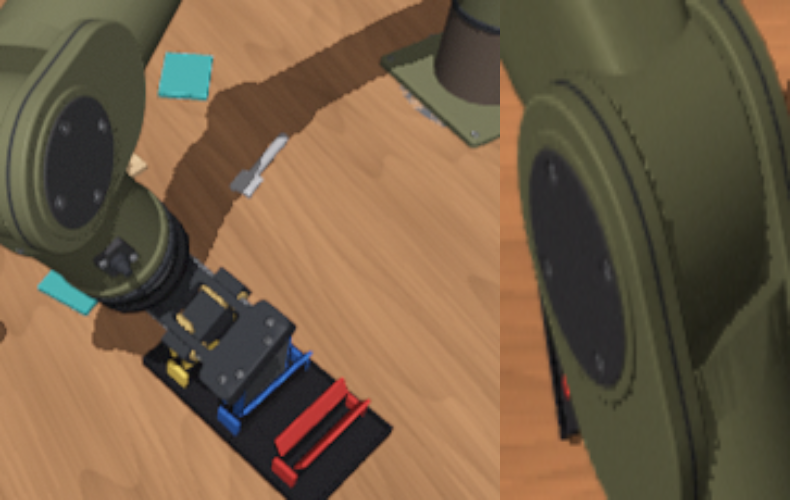

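The arm hides the sorter in both views. I'll move off to the left and up for a clear check.

Emit:
apply_moves:
  series:
    - {"x":0.04,"y":-0.015,"z":-0.03,"wx":0,"wy":0,"wz":0,"fingers":-0.4}
    - {"x":0.06,"y":-0.01,"z":-0.015,"wx":0,"wy":0,"wz":0,"fingers":-0.4}
    - {"x":0.07,"y":-0.01,"z":0,"wx":0,"wy":0,"wz":0,"fingers":-0.4}
    - {"x":0.07,"y":-0.01,"z":0,"wx":0,"wy":0,"wz":0,"fingers":-0.4}
    - {"x":0.07,"y":-0.01,"z":0,"wx":0,"wy":0,"wz":0,"fingers":-0.4}
    - {"x":0.07,"y":-0.01,"z":0,"wx":0,"wy":0,"wz":0,"fingers":-0.4}
    - {"x":0,"y":0,"z":0,"wx":0,"wy":0,"wz":0,"fingers":-0.4}

```text
clock: 14.12
tool_pos: [0.5302, 0.5332, 0.2673]
eef_rot: [0.606, 0.76, -0.182, -0.152]
contact_force: [0.5, -0.7, -1.2]
opening: 0.302
```

```bash
python3 - <<'E'
from h import *
st(); p,_=snap("scene","s9"); q,_=snap("top","t9")
cv2.imwrite('pics/c9.png',np.hstack([cv2.resize(p[100:360,170:430,::-1],(400,400)),cv2.resize(q[110:260,170:320,::-1],(400,400))]))
E
python3 chk.py scene s9 .065;python3 chk.py top t9 .065 2>&1|tail -2
```

```text
14.12 [0.5302 0.5332 0.2673] [[-0.22, 0.865, -0.451], [0.975, 0.2, -0.092], [0.01, -0.46, -0.888]] F [ 0.5 -0.7 -1.2] op 0.302 q [-0.76  1.27  0.16  0.19 -0.42  2.09  0.98]
scene 203 along [-0.0249  0.0166  0.0433] across [-0.0057  0.0005  0.0047] z [0.0682 0.0999 0.1036]
grasp slotframe [0.064  0.2481] 0.2854
top 190 along [-0.0292  0.0033  0.0383] across [-0.0051 -0.0032  0.005 ] z [0.067  0.0992 0.1069]
grasp slotframe [0.064  0.2481] 0.2854
```

View pics/c9.png

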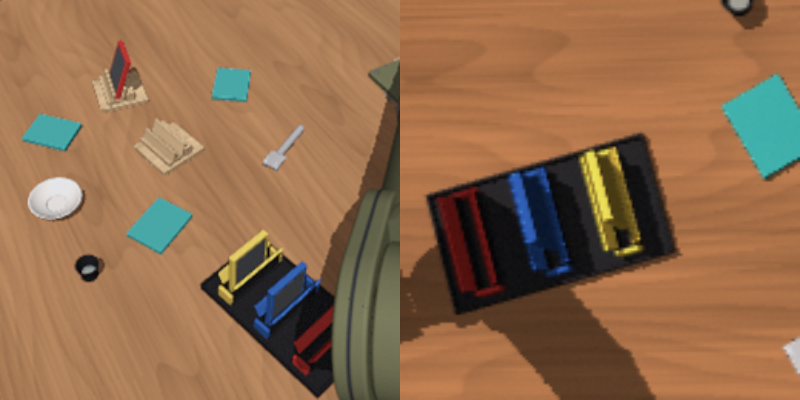

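The blue hone stands upright in the blue slot at the yellow hone's height (top at 0.103), centred about 5 mm along the slot and 0 mm across. The red and yellow hones haven't moved. One wrist joint is at its limit, so I'll ease it off before handing in.

Emit:
apply_moves:
  series:
    - {"x":0,"y":0,"z":0,"wx":-0.04,"wy":0,"wz":0,"fingers":-0.4}
    - {"x":0,"y":0,"z":0,"wx":-0.04,"wy":0,"wz":0,"fingers":-0.4}
    - {"x":0,"y":0,"z":0,"wx":0,"wy":0,"wz":0,"fingers":-0.4}

```text
clock: 14.6
tool_pos: [0.5303, 0.5304, 0.2621]
eef_rot: [0.619, 0.773, -0.1, -0.091]
contact_force: [0.5, 0.3, 0.7]
opening: 0.299
```

Run:
```python
from h import *
st(); print(finish_job())
```

```text
14.6 [0.5303 0.5304 0.2621] [[-0.216, 0.94, -0.266], [0.976, 0.212, -0.042], [0.017, -0.268, -0.963]] F [0.5 0.3 0.7] op 0.299 q [-0.84  1.04  0.21  0.73 -0.32  1.62  1.11]
the job is handed in; nothing more can be done
None
```

The blue hone is standing upright in the blue slot, lowered onto the floor before I let go. I handed the job in at 14.6 s with the arm clear of everything.

**Final checks:** in both camera views the blue hone's top edge is at about 0.103 m, level with the yellow hone's (0.102–0.104 m). It is centred about 5 mm along the slot and under 5 mm across. By eye, the red and yellow hones are where they were; I did not measure their positions again.

**What did not match:**
- **Sorter height:** the sorter sits about 8 mm higher than I assumed, so the hone touched the floor early. The push peaked at about 40 N at the wrist, under its 120 N limit. I backed off, worked out why, set it down again and released it.
- **Drift while lowering:** the hone drifted 13 mm across the slot while still above the lips. I corrected that before it went in.
- **Wrist joint:** one wrist joint reached the end of its range (2.09 rad) while I moved clear. I eased it off before handing in.

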